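# Set a slat against the fence and flip stop for a cross-cut

## Task

Set the short pine slat up for its cross-cut: tip the raised flip stop over so that its arm hangs down in front of the fence, then push the slat along the bench top with the fingertips until its long edge lies flush along the fence and its left end is right up against the stop. The slat is only pushed, never pinched or lifted, and everything else on the bench stays where it is.

Things in the scene. Friction and masses are not known exactly. Their poses are not given: they have to be found in the camera images.
- fence: Fixed straight aluminium fence, 640 mm long (y), 20 mm thick, 45 mm high, yellow scale on top. Origin: front face (robot's side), bench level, mid-length. x points through to its back (slat at negative x), y along it to the left. Yaw within 0.08 rad. Low brackets with knobs (40 mm high, to 90 mm behind the front face) at y = -200 and +280 mm.
- stop: Black carriage of the flip stop, fixed on the fence: 40 mm along it, top 69 mm above the bench, reaching 23 mm in front of and 50 mm behind the fence's front face. Origin: at the fence's front face, bench level, mid-width of the stop arm. Axes as the fence's.
- stop_arm (a joint): Hinge of the stop arm; axis along the fence, 14 mm in front of its face, 60 mm up. 0 = hanging in front of the fence, at its limit; pi/2 = towards the robot; pi = upright; 3.49 = leaning back, other limit, the start. Swings freely: pushed from behind past upright it falls to 0. 18 mm wide, 54 mm long, red end block 22 mm long, 29 mm deep. Raised: top 115 mm up, back 21 mm behind fence's face.
- stop_tip (a point): Middle of the free end of the stop's arm (end face of the red block).
- stop_face (a point): Where the slat's left end must butt: at the fence's front face, 9 mm right of the stop's origin (right side of the hanging arm), 9 mm above the bench; axes as the fence's. It does not move with the arm. When the arm hangs, its red block covers 3 to 32 mm in front of the fence, 6 to 28 mm above the bench.
- slat: Loose piece of pine bed slat, 240 mm long (its y axis), 90 mm wide (its x axis), 18 mm thick, about 0.2 kg, lying flat on the bench in front of the fence, to the right of the stop. Origin: centre of its underside. +x side faces the fence, +y end faces the stop; turned up to 0.25 rad from the fence.
- slat_left (a point): On the slat: corner between its fence-side long edge and its left end (slat frame +45, +120 mm; mid-thickness).
- slat_right (a point): On the slat: corner between its fence-side long edge and its right end (slat frame +45, -120 mm; mid-thickness).
- glue: Bystander: white and yellow glue bottle, 60 mm diameter, 190 mm tall; origin centre of its foot.
- spray: Bystander: spray can with blue label, 65 mm diameter, 190 mm tall; origin centre of its foot.
- tin: Bystander: green paint tin, 90 mm diameter, 90 mm tall; origin centre of its foot.
- jar: Bystander: glass jar with orange lid, 76 mm diameter, 100 mm tall; origin centre of its foot.
- tape: Bystander: yellow tape measure, 70 x 72 mm, 40 mm high, lying to the left, on the robot's side of the stop; origin centre of its underside.
- pencil: Bystander: flat red carpenter's pencil, 170 mm along its y axis, 15 mm wide, 8 mm thick, lying to the right of the slat, pointing away from or to the robot; origin near its middle, on the bench.
- block: Bystander: cork sanding block, 110 mm (x) x 60 mm (y), 35 mm high, to the left of the stop; origin centre of its underside.
- square: Bystander: try square lying behind the fence, stock 110 mm, blade 170 mm, 18 mm high; origin 45 mm from its stock's middle, on the bench.

How it is judged (in metres and radians):
On the way, in this order (a step that is already met when the one before it is completed fails the run):
1. the flip stop's arm hangs down in front of the fence (value of joint stop_arm below 0.1 rad), for 0.2 s.
2. the slat lies along the fence with its left end against the stop (x of each of slat_left, slat_right in the frame of fence above -0.003 m and y of slat_left in the frame of stop_face between -0.003 and 0.003 m), for 0.2 s.
At the end, for the whole second after the job is handed in: The stop arm hangs down (within 0.1 rad), the slat lies flat and still on the bench, both ends of its fence-side edge are within 3 mm of the fence's front face, and its left end is within 3 mm of the stop's face (all of step 2 and value of joint stop_arm below 0.1 rad and x of each of slat_left, slat_right in the frame of fence below 0.003 m and angle between slat's own z axis and vertical below 0.03 rad and height (world z) of slat below 0.004 m and linear speed of slat below 0.01 m/s); the robot touches nothing.
It fails at once if the slat is lifted or tipped off the bench (more than 10 mm or 0.12 rad) (height (world z) of slat above 0.01 m or angle between slat's own z axis and vertical above 0.12 rad).
It fails at once if the slat is pinched: the fingers straddle it with the grasp point down over its middle (x of the grasp point in the frame of slat between -0.02 and 0.02 m and y of the grasp point in the frame of slat between -0.115 and 0.115 m and z of the grasp point in the frame of slat below 0.03 m and contact force between the fingers and slat above 1 N).
It fails at once if another thing on the bench is moved by more than 15 mm (distance of any of glue, spray, tin, jar, tape, pencil, block, square from where it was at the start of the episode above 0.015 m).
It fails at once if a bottle, can or jar is knocked over (angle between any of glue, spray, tin, jar's own z axis and vertical above 0.3 rad).
It also fails if it takes over 64 s, if anything falls off the work surface, if the arm or the gripper's body presses on something with over 40 N, if the wrist force passes 120 N, or if a joint passes its speed limit or range.

## Robot

A 6-joint arm with a two-finger parallel gripper is mounted at the origin on the work surface. World frame = base frame: x ahead of the robot, y to its left, z up, the work surface at z = 0. Lengths are in m, angles in degrees, forces in N, time in s.
With the tool pointing down it reaches from about 0.325 to 0.925 m from the base axis. Payload 3.1 kg.
Tool frame: the origin (TCP) lies on the centre line of the jaws, within the pads' length; the fingertips stand 19 mm ahead of it and the grasp point (between the pads) is the TCP (robot.finger_overhang is the distance from the TCP to the fingertips, in m); z points along the fingers, y is the direction in which the jaws open and shut (so a half turn about z gives the same grasp; the last joint's range is limited). The gripper opens to 85 mm and grips with 20 to 120 N. Pads are 22 mm wide; open, the fingers measure 114 mm over their backs; the gripper's body (76 mm by 85 mm) begins 54 mm behind the grasp point. The pads swing forward as they close: fully open they stand 13 mm farther back than shut.
Start: joints at [-69.683, 12.427, 92.441, -0, 75.132, -6.429], TCP at [0.281, -0.558, 0.25] pointing down, gripper open.
Joint ranges: [-157.48, 157.48], [-44.54, 120.13], [17.64, 146.25], [-64.5, 244.5], [7.68, 150.69], [-147.95, 147.95]. Speed limits (degrees/s): [159.86, 159.86, 180, 180, 180, 180].

## Interface

Orientations are given as [roll, pitch, yaw] about the fixed x, y, z axes, in that order (R = Rz(yaw) Ry(pitch) Rx(roll)).
In Python, from rig import get_state, cams, sign_off, robot gives the robot as it stands. The module is installed in compiled form; this text tells all that it offers.
- The arm moves only by the tool send_rows, never from a script. Its argument "series" is one flat list of numbers, 4 for each row, row after row: the shift along the world's x, y, z in m, then the turn about the world's z in rad. A call has 1 to 20 rows; each row shifts and turns the commanded pose from where the row before left it; what a row does not reach is not made up. A row lasts 1/10 s, in which the tool goes at most 50 mm and 8.59 degrees, less where a joint would pass 70% of its speed; a pose out of reach is approached as far as the arm can. A call with a gripper value outside its range is refused whole. "grip" is the opening, from 0 (shut) to 1 (fully open), set as the call begins (left out, the last holds). The fingers move at their own pace and stop on an object; "grip_force" is the grip in N (left out, the last holds). Time passes only in rows, so rows that do not move let the fingers close. It gives the time, the measured TCP pose, the force and the opening at its end, in the units of the state.
- get_state(): the state, without advancing time (a new reading comes with each control period).
- cams.snapshot(name): name is "scene" or "top"; returns a dict with "color" (420x560x3 uint8, blue, green, red), "fx", "fy", "cx", "cy" (pixels), "rvec" (rotation vector, rad) and "tvec" (3), from world to camera coordinates, as OpenCV has them. Camera axes: x right, y down, z forward; pixel columns grow to the right and rows downward; lengths in m; the calibration is good to about 2 mm. A picture is of the moment at which its call begins. There is no depth.
- sign_off(): hands the job in, once; it reports no verdict.
The state is a dict: "time": time; "joints": joint angles; "dq": joint speeds; "effort": joint torques, N m; "position": TCP position; "tcp_rot": TCP orientation; "ft_force": force on the tool from outside, world axes, zero at the start; "ft_torque": the same for the moment, N m; "finger_gap": finger opening in m.
Only numpy, scipy, OpenCV 4.12 (cv2) and the standard library are available. Lean on these libraries where they do the work, as an engineer would, in place of code of your own. Each camera call takes 0.05 s, during which the arm holds its last target.

## Working session

There is one attempt and no reset: what is moved stays moved. The work goes in short steps, Python scripts to look and compute and a tool call to move; the robot and the scene stay as the last step left them, time stands still between calls to the robot, and variables do not carry over. Pictures are saved under pics/ and viewed, and the job is handed in when it is done.

Besides the shell and the picture viewer there is one more tool, called after "Emit:" in YAML: its name, and indented under it one key for each argument. send_rows: Moves the arm, as the interface text tells. Its arguments: {"type":"object","properties":{"series":{"type":"array"},"grip":{"type":"number"},"grip_force":{"type":"number"}},"required":["series"]}

```bash
mkdir -p pics
cat > h.py <<'E'
import numpy as np, cv2
from rig import get_state, cams, sign_off, robot
def snap(n,f):
    s=cams.snapshot(n); cv2.imwrite('pics/'+f+'.png',s['color'])
    np.savez('pics/'+f+'.npz',**{k:np.array(v) for k,v in s.items()}); return s
def load(f): return np.load('pics/'+f+'.npz')
def K(s): return np.array([[s['fx'],0,s['cx']],[0,s['fy'],s['cy']],[0,0,1]],float)
def w(s,u,v,z):
    R=cv2.Rodrigues(np.array(s['rvec'],float))[0]; t=np.array(s['tvec'],float).ravel()
    d=R.T@np.linalg.inv(K(s))@np.array([u,v,1.]); c=-R.T@t
    return c+d*(z-c[2])/d[2]
def p(s,P):
    return cv2.projectPoints(np.array(P,float).reshape(-1,1,3),np.array(s['rvec'],float),np.array(s['tvec'],float),K(s),None)[0].reshape(-1,2)
def crop(f,x0,y0,x1,y1,k,o):
    im=cv2.imread('pics/'+f+'.png')[y0:y1,x0:x1]; cv2.imwrite('pics/'+o+'.png',cv2.resize(im,None,fx=k,fy=k,interpolation=cv2.INTER_CUBIC))
E
python3 - <<'E'
from h import *
for n in ('scene','top'):
    s=snap(n,n+'0'); R=cv2.Rodrigues(np.array(s['rvec'],float))[0]; print(n,s['fx'],-R.T@np.array(s['tvec']).ravel(),R[2])
print(get_state())
E
```

```text
scene 522.2341101796512 [ 1.41050748 -0.27387532  1.1655517 ] [-0.58254851  0.18400411 -0.79169421]
top 427.31405837001813 [ 0.51122889 -0.01200323  1.26826611] [ 0.06035087  0.00315982 -0.99817222]
{'time': 0.1, 'joints': array([-6.96821584e+01,  1.24730448e+01,  9.25205062e+01, -2.09194378e-04,
        7.51311883e+01, -6.42963519e+00]), 'dq': array([ 0.03925728, -0.14650229, -0.06099643,  0.03037872,  0.07031799,
       -0.05926553]), 'effort': array([-6.76195414e-04, -3.98081660e+01, -3.04969418e+01, -2.09252426e-04,
        4.23191726e-03,  2.26705703e-05]), 'position': array([ 0.28105327, -0.55746527,  0.24908106]), 'tcp_rot': array([-1.79876023e+02, -1.37678615e-02,  2.67475158e+01]), 'ft_force': array([-0.00687839, -0.16915133,  0.69574237]), 'ft_torque': array([-0.02617496,  0.00411086, -0.00930019]), 'finger_gap': 0.08518569958135642}
```

```bash
ls pics
```

```text
scene0.npz
scene0.png
top0.npz
top0.png
```

View pics/scene0.png

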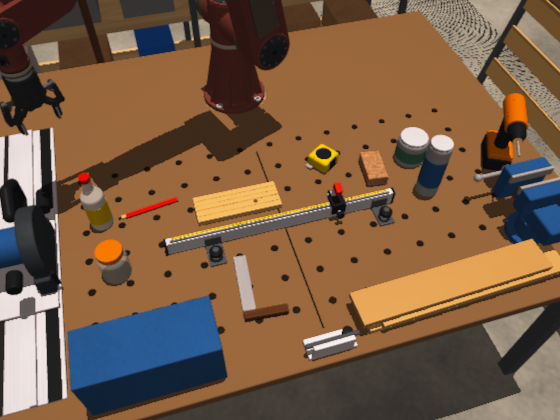

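View pics/top0.png

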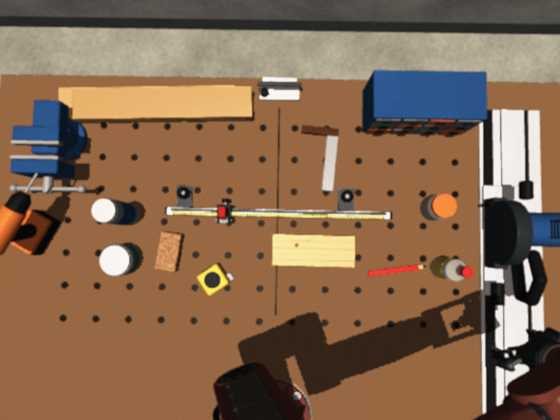

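The scene view shows the fence from (168,244) to (393,193), the raised stop at (337,195) and the slat around (237,202). In the top view the stop is at (223,211) and the slat's corners are near (272,235) and (355,267). I'll enlarge both.

```bash
python3 -c "
from h import *
crop('top0',150,170,400,310,3.2,'t0a');crop('scene0',155,140,405,270,3.2,'s0a')"
```

```text
(no output)
```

View pics/t0a.png

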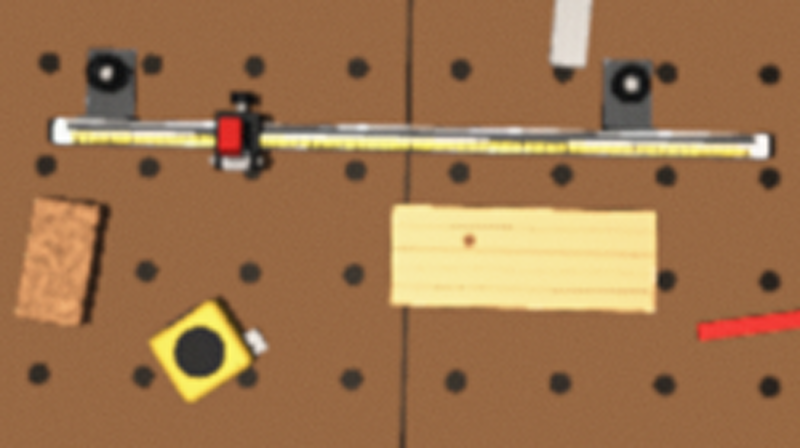

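View pics/s0a.png

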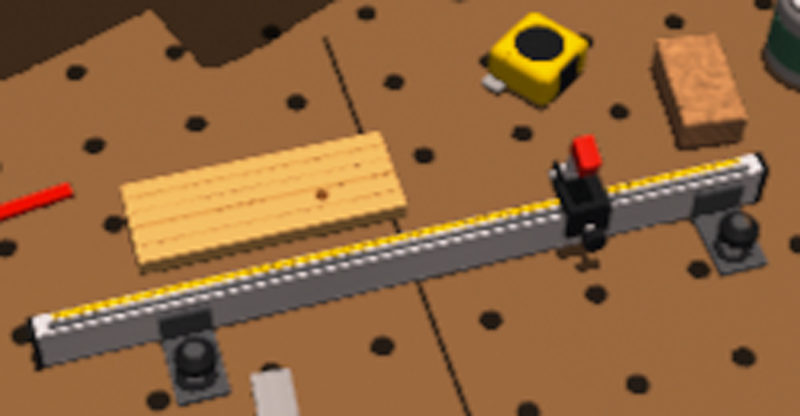

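Run:
```python
from h import *
t=load('top0');s=load('scene0')
T=lambda x,y,z:w(t,150+x/3.2-.34,170+y/3.2-.34,z)
S=lambda x,y,z:w(s,155+x/3.2-.34,140+y/3.2-.34,z)
print('fence T');
for q in [(51,143),(51,118),(770,158),(770,134)]: print(q,T(*q,.045))
print('fence S')
for q in [(764,170),(752,154),(33,318),(40,338)]: print(q,S(*q,.045))
print('slat T')
for q in [(391,205),(656,211),(655,312),(390,304)]: print(q,T(*q,.018))
print('slat S')
for q in [(121,185),(380,131),(406,208),(140,268)]: print(q,S(*q,.018))
print('red T', [T(x,y,.115) for x,y in [(220,117),(240,117),(240,152),(220,152)]])
print('carriage T',[T(x,y,.069) for x,y in [(215,167),(257,167)]])
print('tape T',[T(x,y,.04) for x,y in [(150,343),(214,298),(253,357),(190,403)]])
print('pencil end',T(698,330,.008))
```

```text
fence T
(51, 143) [0.57569875 0.31781288 0.045     ]
(51, 118) [0.59816509 0.3185446  0.045     ]
(770, 158) [ 0.5727934 -0.3263776  0.045    ]
(770, 134) [ 0.59431811 -0.32636029  0.045     ]
fence S
(764, 170) [0.59750787 0.31923127 0.045     ]
(752, 154) [0.57747083 0.31670399 0.045     ]
(33, 318) [ 0.57613798 -0.32164265  0.045     ]
(40, 338) [ 0.59738689 -0.31937788  0.045     ]
slat T
(391, 205) [0.52550903 0.01256813 0.018     ]
(656, 211) [ 0.52402138 -0.22937702  0.018     ]
(655, 312) [ 0.4323527  -0.22900347  0.018     ]
(390, 304) [0.43557968 0.01190077 0.018     ]
slat S
(121, 185) [ 0.43415819 -0.22479255  0.018     ]
(380, 131) [0.43681372 0.01445454 0.018     ]
(406, 208) [0.53001582 0.01103871 0.018     ]
(140, 268) [ 0.52960781 -0.22677687  0.018     ]
red T [array([0.59637343, 0.15661839, 0.115     ]), array([0.59664967, 0.13969583, 0.115     ]), array([0.567012  , 0.13897832, 0.115     ]), array([0.56673524, 0.15587466, 0.115     ])]
carriage T [array([0.55569766, 0.16662986, 0.069     ]), array([0.5563025 , 0.12975747, 0.069     ])]
tape T [array([0.39875246, 0.22497621, 0.04      ]), array([0.43962953, 0.16887841, 0.04      ]), array([0.38789713, 0.13277726, 0.04      ]), array([0.34635879, 0.18788097, 0.04      ])]
pencil end [ 0.41599809 -0.27016716  0.008     ]
```

Emit:
send_rows:
  series: [0.021,0.0355,0,-0.0234,0.021,0.0355,0,-0.0234,0.021,0.0355,0,-0.0234,0.021,0.0355,0,-0.0234,0.021,0.0355,0,-0.0234,0.021,0.0355,0,-0.0234,0.021,0.0355,0,-0.0234,0.021,0.0355,0,-0.0234,0.021,0.0355,0,-0.0234,0.021,0.0355,0,-0.0234,0.021,0.0355,0,-0.0234,0.021,0.0355,0,-0.0234,0.021,0.0355,0,-0.0234,0.021,0.0355,0,-0.0234,0.021,0.0355,0,-0.0234,0.021,0.0355,0,-0.0234,0.021,0.0355,0,-0.0234,0.021,0.0355,0,-0.0234,0.021,0.0355,0,-0.0234,0.021,0.0355,0,-0.0234]
  grip: 0

```text
time: 2.1
position: [0.7015, 0.1534, 0.2493]
tcp_rot: [180.0, 0.1, -0.1]
ft_force: [-0.0, 0.2, 0.1]
finger_gap: -0.0001
```

```bash
python3 -c "
from h import *
print(get_state()['position'],get_state()['tcp_rot'],[(a,getattr(robot,a)) for a in dir(robot) if a[0]!='_'])
snap('scene','s1')"
```

```text
[0.70151864 0.15343159 0.24934688] [ 1.79982259e+02  7.88132110e-02 -1.13230650e-01] [('PlanningError', <class 'rig.PlanningError'>), ('finger_overhang', 0.019)]
```

View pics/s1.png

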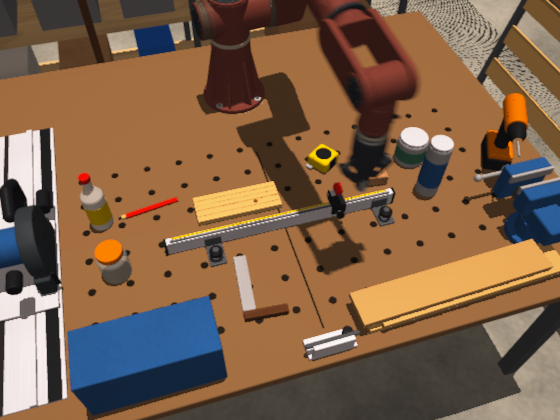

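The gripper is shut above and behind the stop, and nothing has been disturbed. Next I go down and push towards the robot.

Emit:
send_rows:
  series: [0,-0.005,-0.023,0,0,0,-0.023,0,0,0,-0.023,0,0,0,-0.023,0,0,0,-0.023,0,0,0,-0.023,0,0,0,0,0,0,0,0,0]

```text
time: 2.95
position: [0.7005, 0.1467, 0.1114]
tcp_rot: [180.0, 0.1, -0.1]
ft_force: [-0.3, -0.4, 0.5]
finger_gap: -0.0003
```

Emit:
send_rows:
  series: [-0.015,0,0,0,-0.015,0,0,0,-0.015,0,0,0,-0.015,0,0,0,-0.01,0,0,0,-0.01,0,0,0,-0.01,0,0,0,-0.01,0,0,0,-0.01,0,0,0,-0.01,0,0,0,-0.01,0,0,0,-0.01,0,0,0,0,0,0,0,0,0,0,0]

```text
time: 4.35
position: [0.5612, 0.1469, 0.1124]
tcp_rot: [-180.0, -0.0, -0.1]
ft_force: [0.0, -0.7, -0.1]
finger_gap: 0.0003
```

```bash
python3 -c "
from h import *
snap('scene','s2');crop('scene2' if 0 else 's2',255,90,455,240,4,'s2a')"
```

```text
(no output)
```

View pics/s2a.png

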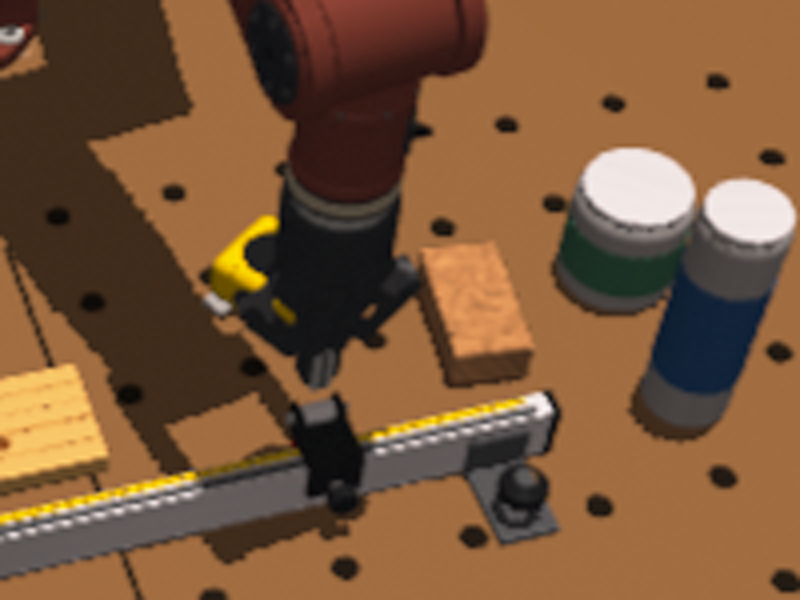

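The red block has dropped out of sight in front of the carriage, so the arm has tipped. I'll lift, move to the robot's side of the slat with the fingers open, and check.

Emit:
send_rows:
  series: [0,0,0.03,0,0,0,0.03,0,0,0,0.03,0,-0.018,-0.0255,0,0,-0.018,-0.0255,0,0,-0.018,-0.0255,0,0,-0.018,-0.0255,0,0,-0.018,-0.0255,0,0,-0.018,-0.0255,0,0,-0.018,-0.0255,0,0,-0.018,-0.0255,0,0,-0.018,-0.0255,0,0,-0.018,-0.0255,0,0,0,0,0,0]
  grip: 1

```text
time: 5.8
position: [0.3803, -0.1105, 0.2026]
tcp_rot: [179.9, -0.0, -0.3]
ft_force: [0.3, 0.2, 0.8]
finger_gap: 0.0854
```

```bash
python3 -c "
from h import *
snap('scene','s3');crop('s3',255,110,415,230,5,'s3a');snap('top','t3');crop('t3',150,170,400,310,3.2,'t3a')"
```

```text
(no output)
```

View pics/s3a.png

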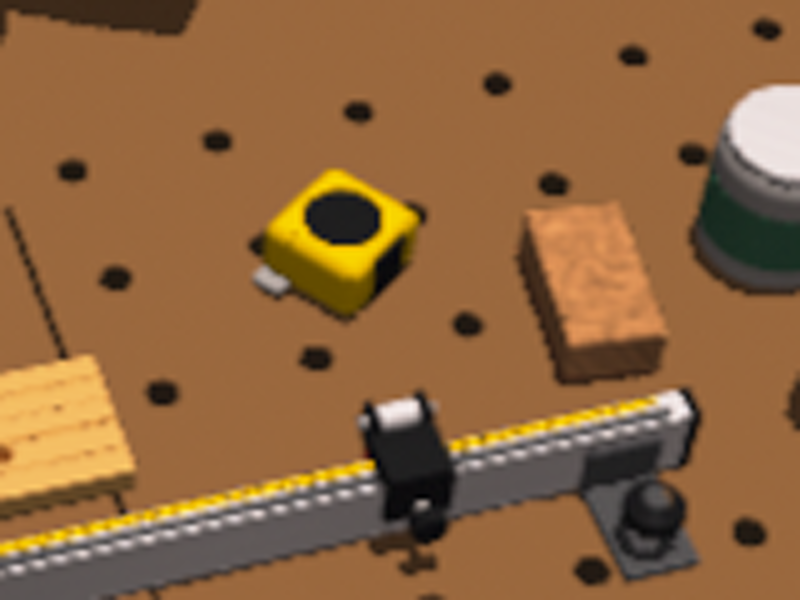

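View pics/t3a.png

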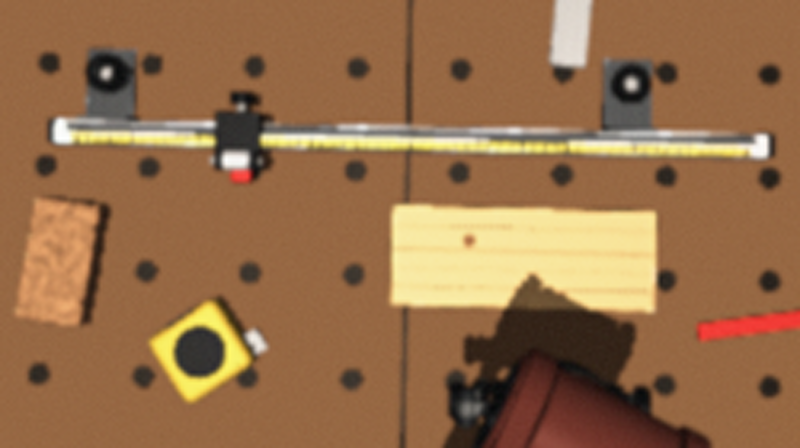

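The arm hangs, with the red block in front of the carriage at crop position (241,176). The slat hasn't moved. Now I lower on the robot's side of the slat.

Emit:
send_rows:
  series: [0,0.003,-0.03,0,0,0,-0.03,0,0,0,-0.03,0,0,0,-0.03,0,0,0,-0.03,0,0,0,-0.02,0,0,0,-0.006,0,0,0,0,0,0,0,0,0]

```text
time: 6.8
position: [0.3826, -0.1052, 0.0272]
tcp_rot: [180.0, -0.1, -0.0]
ft_force: [0.1, 0.1, 0.4]
finger_gap: 0.0854
```

```bash
python3 -c "
from h import *
s=snap('scene','s4');crop('s4',155,120,315,240,5,'s4a');print(get_state()['position'],p(s,[[.39,-.06,.009],[.39,-.06,.02]]))"
```

```text
[ 0.38284007 -0.10549357  0.02752621] [[244.88269013 176.47490264]
 [244.73088902 173.97522821]]
```

View pics/s4a.png

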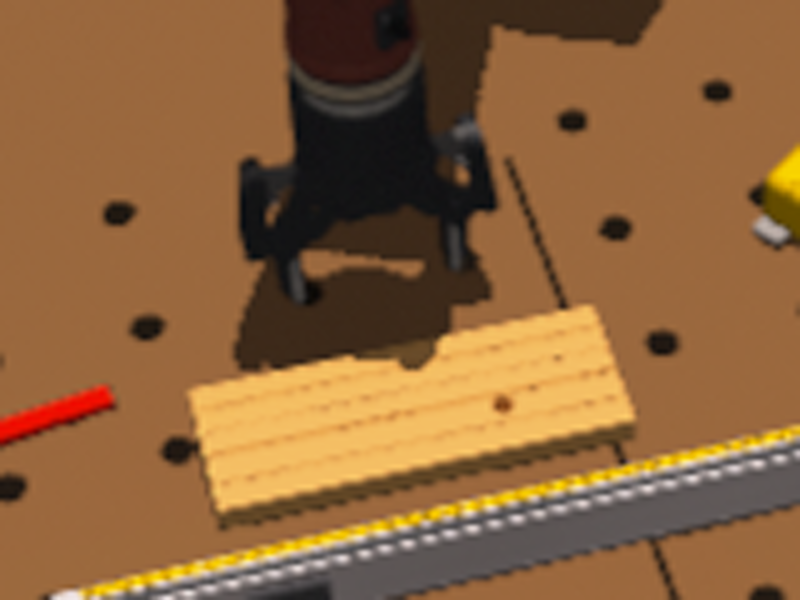

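Emit:
send_rows:
  series: [0,0,-0.004,0,0,0,-0.003,0,0,0,0,0,0,0,0,0]

```text
time: 7.25
position: [0.3813, -0.1052, 0.0194]
tcp_rot: [-180.0, -0.0, -0.1]
ft_force: [-0.3, 0.2, 0.4]
finger_gap: 0.0855
```

Emit:
send_rows:
  series: [0,0,-0.002,0,0,0,-0.002,0,0,0,0,0]

```text
time: 7.55
position: [0.381, -0.105, 0.015]
tcp_rot: [-180.0, 0.0, -0.1]
ft_force: [-0.5, -0.0, -0.5]
finger_gap: 0.0851
```

No contact at TCP height 0.015, so with the fingers open the tips stand about 9 mm up, at mid-thickness of the slat. Pushing forward.

Emit:
send_rows:
  series: [0.01,0,0,0,0.01,0,0,0,0.01,0,0,0,0.006,0,0,0,0.006,0,0,0,0.006,0,0,0,0.006,0,0,0,0.006,0,0,0,0.006,0,0,0,0.006,0,0,0,0.005,0,0,0,0.004,0,0,0,0,0,0,0,0,0,0,0]

```text
time: 8.95
position: [0.4628, -0.1052, 0.0155]
tcp_rot: [180.0, -0.1, -0.1]
ft_force: [-0.3, -0.7, 0.7]
finger_gap: 0.0853
```

```bash
python3 -c "
from h import *
s=snap('scene','s5');crop('s5',155,130,315,250,5,'s5a');snap('top','t5');crop('t5',200,190,400,300,4,'t5a')"
```

```text
(no output)
```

View pics/s5a.png

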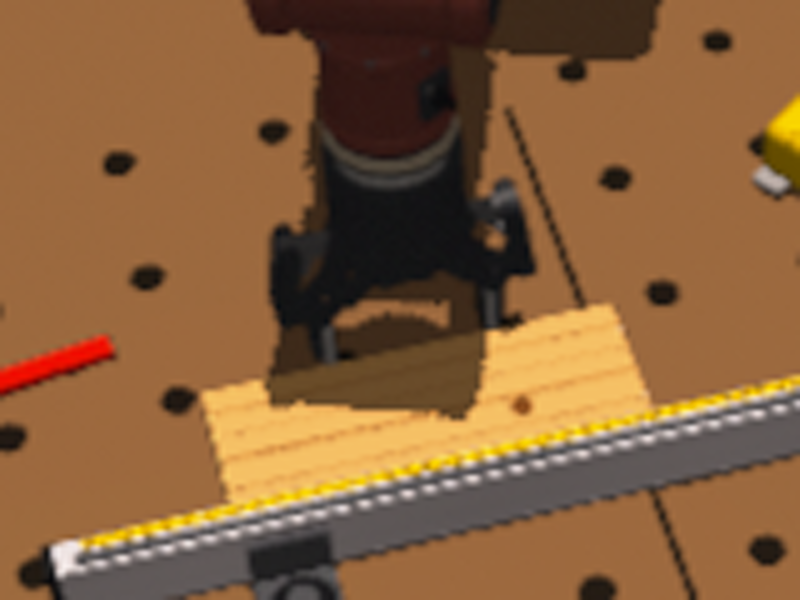

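View pics/t5a.png

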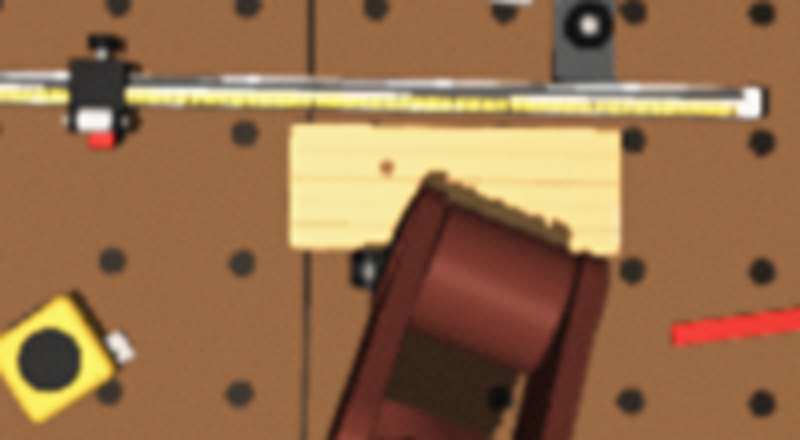

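The slat has moved forward squarely; in the top crop its left corner is at (290,124) and right corner at (620,128), with a small gap left to the fence. Next I push it left from its right end.

Run:
```python
from h import *
t=load('t5')
T=lambda x,y,z:w(t,200+x/4-.37,190+y/4-.37,z)
for q in [(290,124),(620,128),(620,256),(290,248)]: print(T(*q,.018))
for q in [(672,335)]: print(T(*q,.008))
```

```text
[0.56381054 0.0124124  0.018     ]
[ 0.56484087 -0.22905115  0.018     ]
[ 0.47155609 -0.22959572  0.018     ]
[0.47338226 0.01083034 0.018     ]
[ 0.41425957 -0.26972043  0.008     ]
```

Emit:
send_rows:
  series: [-0.015,0,0,0,-0.015,0,0,0,0,0,0.02,0,0,-0.02,0.03,0,0,-0.03,0.03,0,0.015,-0.03,0,0,0.025,-0.03,0,0,0.025,-0.03,0,0,0.022,-0.03,0,0,0,0,0,0,0,0,0,0]
  grip: 0

```text
time: 10.15
position: [0.5191, -0.2755, 0.095]
tcp_rot: [-180.0, 0.0, -0.1]
ft_force: [0.4, 0.5, -0.2]
finger_gap: -0.0003
```

Emit:
send_rows:
  series: [0,0,-0.03,0,0,0,-0.02,0,0,0,-0.01,0,0,0,-0.007,0,0,0,0,0,0,0,0,0]

```text
time: 10.75
position: [0.5198, -0.2752, 0.0291]
tcp_rot: [180.0, -0.1, -0.1]
ft_force: [-0.3, -1.3, 0.2]
finger_gap: 0.0001
```

Emit:
send_rows:
  series: [0,0.01,0,0,0,0.01,0,0,0,0.007,0,0,0,0.007,0,0,0,0.008,0,0,0,0.008,0,0,0,0.008,0,0,0,0.008,0,0,0,0.008,0,0,0,0.008,0,0,0,0.008,0,0,0,0.008,0,0,0,0.006,0,0,0,0.006,0,0,0,0,0,0,0,0,0,0]

```text
time: 12.35
position: [0.5188, -0.1645, 0.0279]
tcp_rot: [-179.9, 0.1, -0.1]
ft_force: [-0.4, -0.8, -0.6]
finger_gap: 0.0002
```

```bash
python3 -c "
from h import *
s=snap('scene','s6');crop('s6',180,110,380,260,4,'s6a');snap('top','t6');crop('t6',200,190,400,300,4,'t6a')"
```

```text
(no output)
```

View pics/s6a.png

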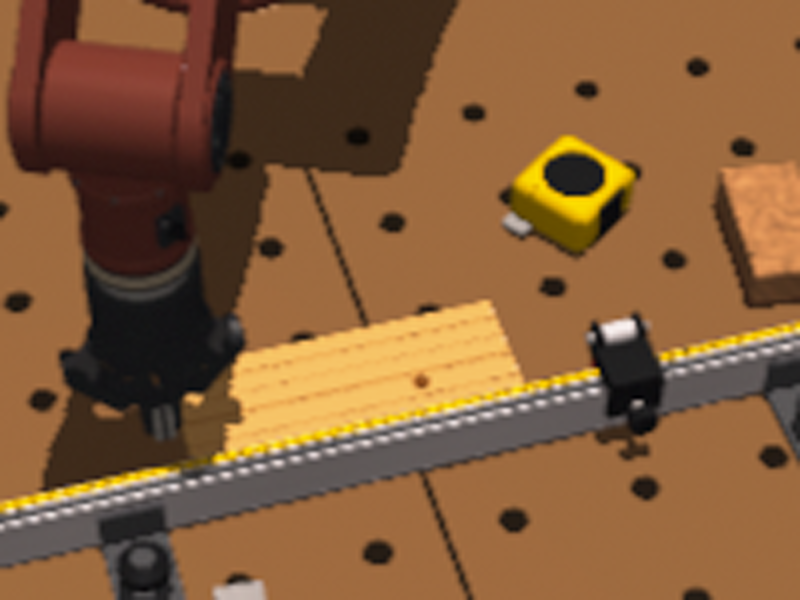

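View pics/t6a.png

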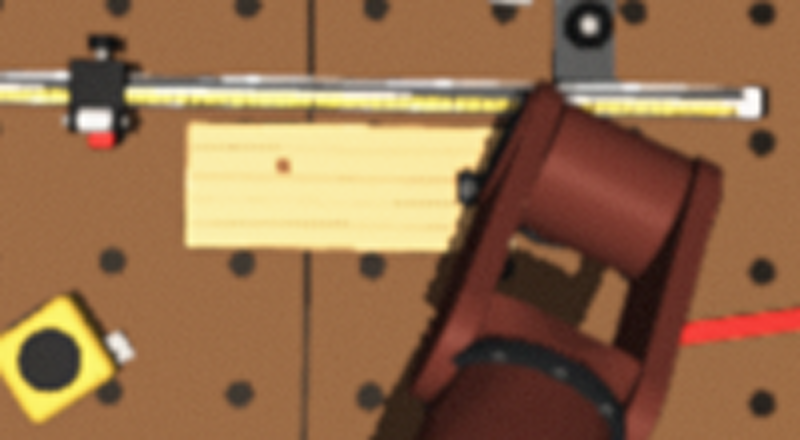

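The slat's left end is now at crop x=186 (y about 0.089), still square, so about 50 mm is left. I'll push 44 mm more.

Emit:
send_rows:
  series: [0,0.008,0,0,0,0.008,0,0,0,0.008,0,0,0,0.008,0,0,0,0.006,0,0,0,0.004,0,0,0,0.002,0,0,0,0,0,0,0,0,0,0]

```text
time: 13.35
position: [0.5193, -0.121, 0.0283]
tcp_rot: [-180.0, 0.0, -0.1]
ft_force: [-0.0, -0.2, 0.3]
finger_gap: 0.0002
```

Emit:
send_rows:
  series: [0,-0.02,0,0,0,-0.02,0,0,0,0,0.03,0,-0.03,0,0.04,0,-0.03,0.03,0,0,-0.03,0.03,0,0,-0.03,0.03,0,0,0,0.03,0,0,0,0.035,0,0,0,0,0,0,0,0,0,0]
  grip: 0

```text
time: 14.45
position: [0.3994, -0.0059, 0.0985]
tcp_rot: [180.0, -0.0, 0.0]
ft_force: [0.3, -0.1, -0.4]
finger_gap: -0.0003
```

```bash
python3 -c "
from h import *
s=snap('scene','s7');crop('s7',180,110,380,260,4,'s7a');snap('top','t7');crop('t7',200,190,400,300,4,'t7a')"
```

```text
(no output)
```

View pics/s7a.png

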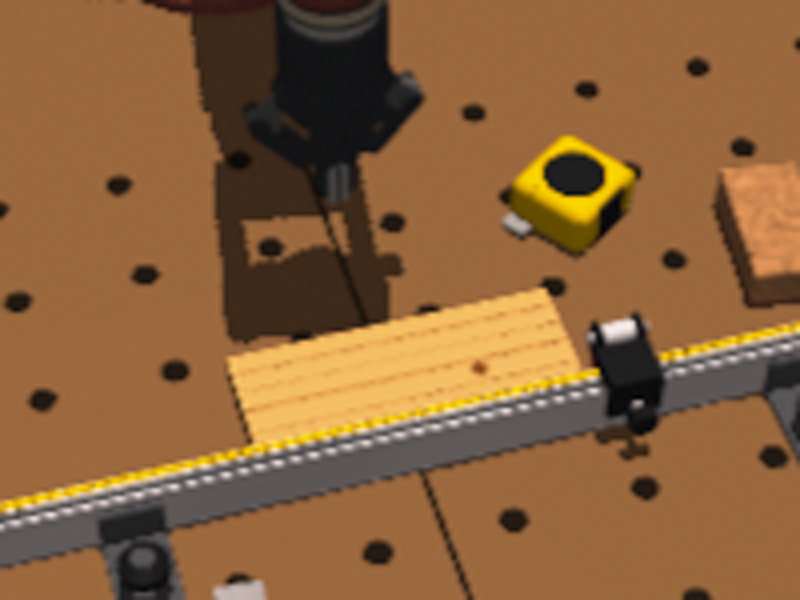

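View pics/t7a.png

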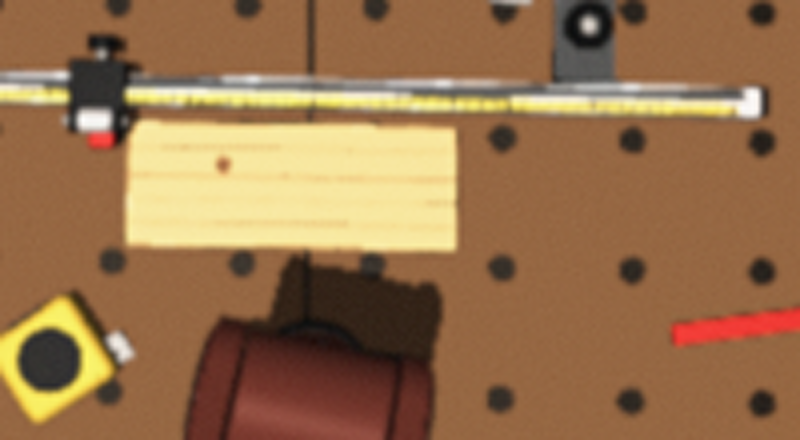

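The slat is 7–8 mm short of the stop: its left edge is at crop x≈127 and the red block's side at x≈113. Now I push it forward to the fence with the fingers open.

Emit:
send_rows:
  series: [0,0.016,0,0,0,0,0,0,0,0,0,0,0,0,0,0,0,0,-0.03,0,0,0,-0.03,0,0,0,-0.016,0,0,0,-0.007,0,0,0,0,0,0,0,0,0]
  grip: 1

```text
time: 15.55
position: [0.4001, 0.0095, 0.0159]
tcp_rot: [180.0, -0.1, -0.1]
ft_force: [1.2, 0.4, 0.1]
finger_gap: 0.0857
```

Emit:
send_rows:
  series: [0.015,0,0,0,0.015,0,0,0,0.013,0,0,0,0.01,0,0,0,0.006,0,0,0,0.005,0,0,0,0.004,0,0,0,0.003,0,0,0,0.002,0,0,0,0,0,0,0,0,0,0,0]

```text
time: 16.65
position: [0.4723, 0.0099, 0.0152]
tcp_rot: [-180.0, -0.0, -0.1]
ft_force: [0.9, 0.2, 0.4]
finger_gap: 0.0854
```

Only a few millimetres to go. I'll press on gently until the force rises.

Emit:
send_rows:
  series: [0.001,0,0,0,0.001,0,0,0,0.001,0,0,0,0,0,0,0]

```text
time: 17.05
position: [0.4752, 0.0099, 0.0152]
tcp_rot: [-180.0, 0.0, -0.1]
ft_force: [-1.4, -0.0, -1.0]
finger_gap: 0.0855
```

Emit:
send_rows:
  series: [0.001,0,0,0,0.001,0,0,0,0,0,0,0]

```text
time: 17.35
position: [0.4755, 0.0101, 0.0149]
tcp_rot: [-180.0, 0.3, -0.1]
ft_force: [-5.4, -0.1, 4.2]
finger_gap: 0.0857
```

Firm contact: 5 N, and the TCP has stopped at 0.4755. Backing off, then the final push left.

Emit:
send_rows:
  series: [-0.01,0,0,0,-0.02,0,0,0,-0.01,0,0.02,0,0,-0.03,0.03,0,0,-0.04,0.03,0,0.01,-0.04,0,0,0.03,-0.03,0,0,0.03,-0.025,0,0,0.025,0,0,0,0,0,-0.02,0,0,0,-0.02,0,0,0,-0.02,0,0,0,-0.006,0,0,0,0,0,0,0,0,0]
  grip: 0

```text
time: 18.85
position: [0.533, -0.1555, 0.0302]
tcp_rot: [180.0, -0.1, -0.1]
ft_force: [0.5, 0.7, 1.3]
finger_gap: -0.0
```

```bash
python3 -c "
from h import *
s=snap('scene','s8');crop('s8',180,110,380,260,4,'s8a');snap('top','t8');crop('t8',200,190,400,300,4,'t8a')"
```

```text
(no output)
```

View pics/s8a.png

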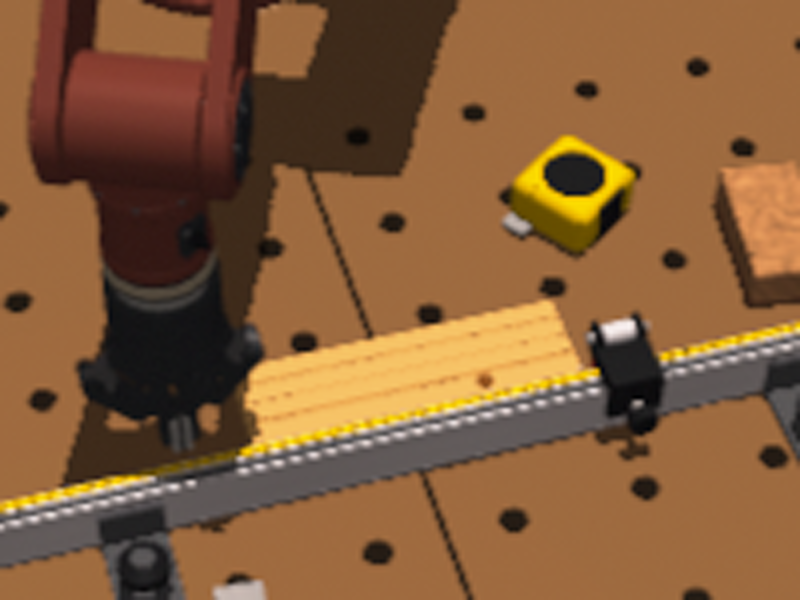

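View pics/t8a.png

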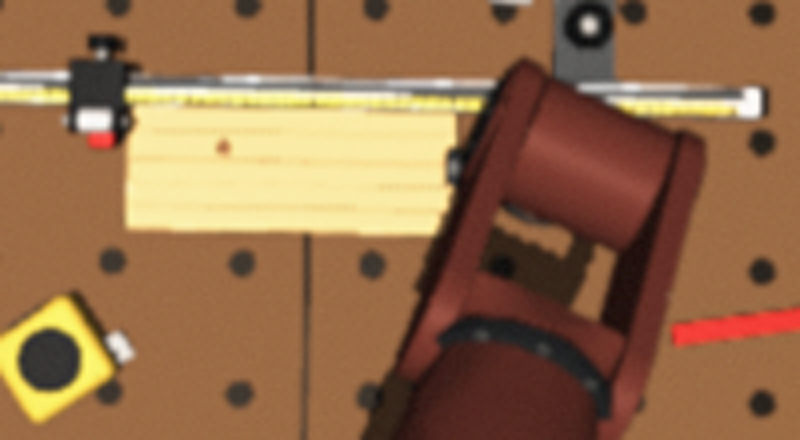

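The slat is flush with the fence, with about 8 mm left to the stop. I push left until the force rises.

Emit:
send_rows:
  series: [0,0.01,0,0,0,0.01,0,0,0,0.008,0,0,0,0.004,0,0,0,0.003,0,0,0,0.002,0,0,0,0.001,0,0,0,0,0,0]

```text
time: 19.75
position: [0.5323, -0.1172, 0.0293]
tcp_rot: [180.0, 0.0, -0.1]
ft_force: [0.4, -0.3, 0.2]
finger_gap: -0.0
```

Emit:
send_rows:
  series: [0,0.001,0,0,0,0.001,0,0,0,0,0,0]

```text
time: 20.05
position: [0.5323, -0.1152, 0.0293]
tcp_rot: [180.0, 0.0, -0.1]
ft_force: [-0.2, -2.0, 0.0]
finger_gap: -0.0001
```

Emit:
send_rows:
  series: [0,0.001,0,0,0,0.001,0,0,0,0,0,0]

```text
time: 20.35
position: [0.5323, -0.113, 0.0293]
tcp_rot: [-180.0, 0.0, -0.1]
ft_force: [-1.5, 0.1, 1.0]
finger_gap: 0.0002
```

Emit:
send_rows:
  series: [0,0.001,0,0,0,0.0005,0,0,0,0,0,0]

```text
time: 20.65
position: [0.5323, -0.1115, 0.0293]
tcp_rot: [-180.0, -0.0, -0.1]
ft_force: [0.3, -1.5, -0.1]
finger_gap: -0.0002
```

Emit:
send_rows:
  series: [0,0.001,0,0,0,0.001,0,0,0,0,0,0]

```text
time: 20.95
position: [0.5323, -0.1097, 0.0293]
tcp_rot: [180.0, -0.0, -0.1]
ft_force: [-0.5, -1.4, 0.5]
finger_gap: 0.0
```

```bash
python3 -c "
from h import *
s=snap('scene','s9');crop('s9',280,140,360,200,10,'s9a');snap('top','t9');crop('t9',200,190,300,265,8,'t9a')
print(get_state()['ft_force'],get_state()['position'])"
```

```text
[-0.71346058 -2.125765   -0.92041723] [ 0.53228884 -0.1096535   0.02929713]
```

View pics/s9a.png

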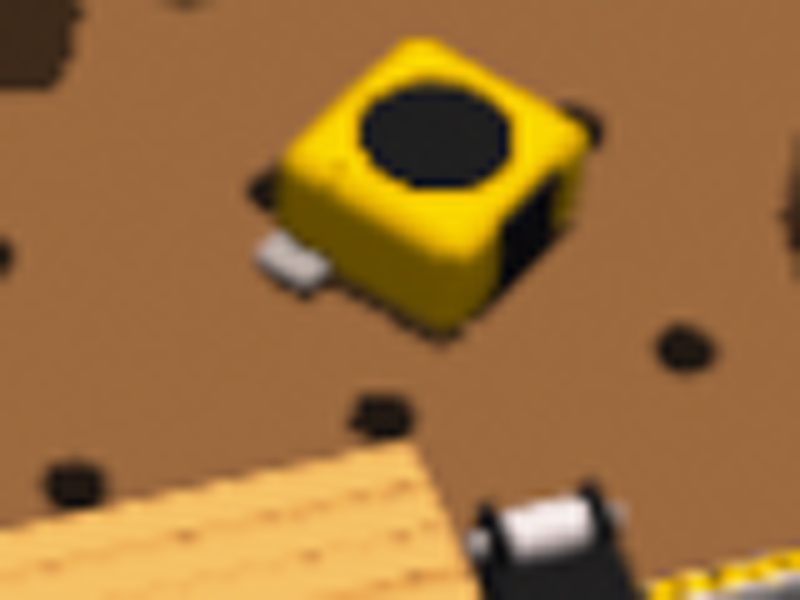

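View pics/t9a.png

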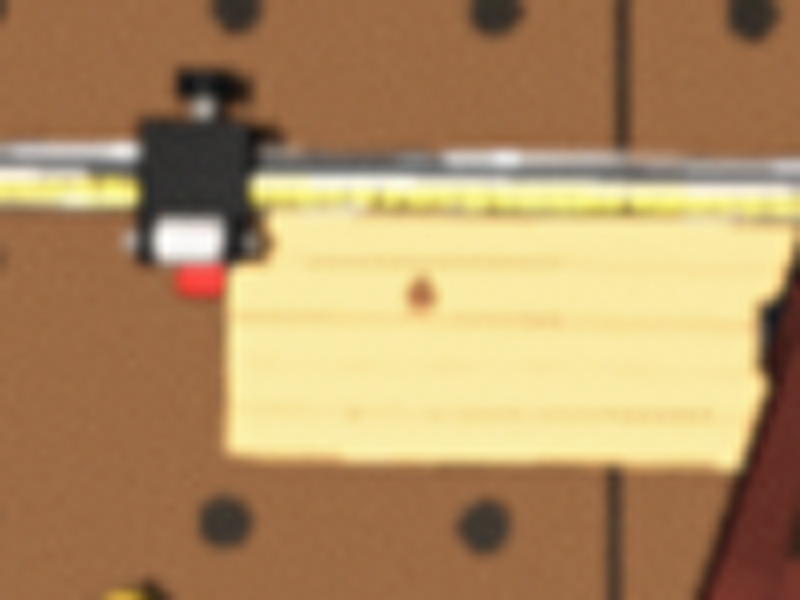

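The gap to the red block (226 against 228 at 8x) is under 1 mm, so I go on gently until the force rises.

Emit:
send_rows:
  series: [0,0.001,0,0,0,0.0005,0,0,0,0,0,0]

```text
time: 21.35
position: [0.5323, -0.1093, 0.0294]
tcp_rot: [179.9, -0.0, -0.0]
ft_force: [-1.2, -5.2, -1.4]
finger_gap: -0.0
```

Emit:
send_rows:
  series: [0,0.001,0,0,0,0,0,0]

```text
time: 21.55
position: [0.5324, -0.1091, 0.0295]
tcp_rot: [179.8, -0.0, 0.0]
ft_force: [-1.4, -7.9, -1.2]
finger_gap: -0.0001
```

The slat is against the stop at 8 N. I'll back off and give one last forward push to be sure it's flush.

Emit:
send_rows:
  series: [0,-0.01,0,0,0,-0.03,0,0,0,0,0.03,0,-0.02,0,0.04,0,-0.03,0.02,0,0,-0.03,0.03,0,0,-0.03,0.035,0,0,-0.022,0.04,0,0,0,0.04,0,0,0,0,0,0,0,0,0,0]

```text
time: 22.65
position: [0.4005, 0.0187, 0.0996]
tcp_rot: [-180.0, -0.1, 0.1]
ft_force: [0.9, -0.2, -0.2]
finger_gap: 0.0001
```

Run:
```python
from h import *
snap('scene','s10');crop('s10',200,140,360,260,5,'s10a');snap('top','t10');crop('t10',200,190,360,270,5,'t10a');print(get_state()['position'])
```

```text
[0.40096477 0.01737751 0.09962485]
```

View pics/s10a.png

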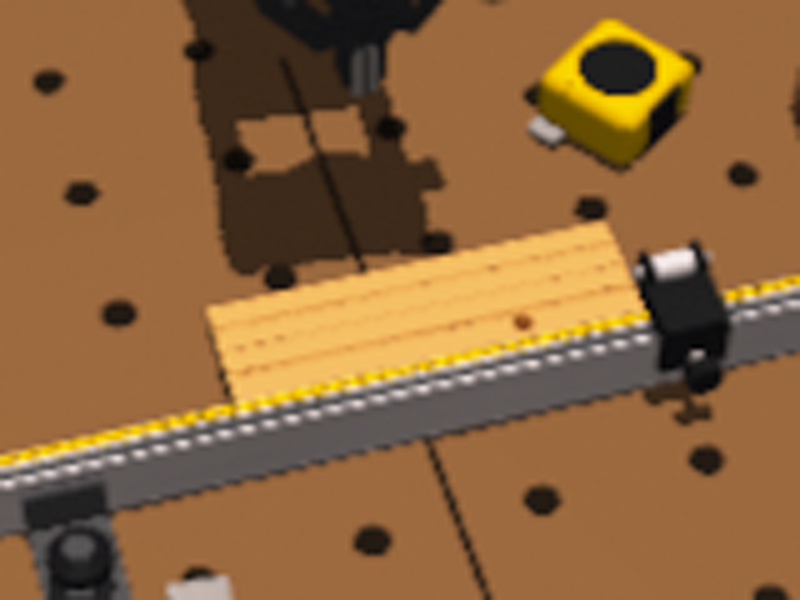

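View pics/t10a.png

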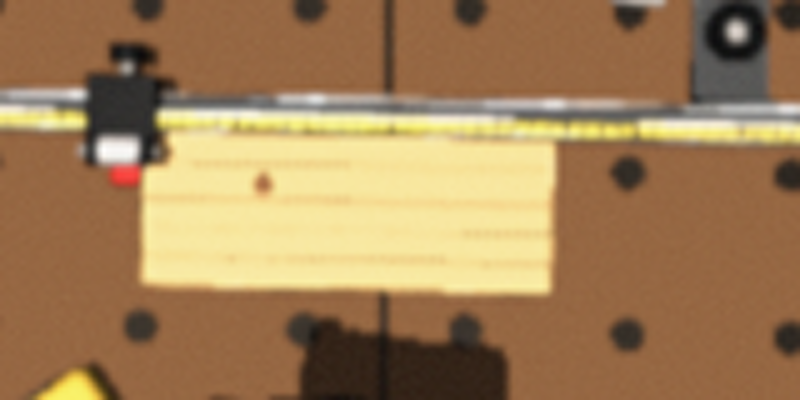

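Emit:
send_rows:
  series: [0,0,0,0,0,0,0,0,0,0,0,0,0,0,-0.03,0,0,0,-0.03,0,0,0,-0.017,0,0,0,-0.007,0,0,0,0,0,0,0,0,0]
  grip: 1

```text
time: 23.65
position: [0.4011, 0.0176, 0.0159]
tcp_rot: [180.0, -0.1, -0.1]
ft_force: [1.0, 0.5, 0.5]
finger_gap: 0.0857
```

Emit:
send_rows:
  series: [0.02,0,0,0,0.02,0,0,0,0.015,0,0,0,0.01,0,0,0,0.004,0,0,0,0.003,0,0,0,0.001,0,0,0,0.001,0,0,0,0.001,0,0,0,0,0,0,0]

```text
time: 24.65
position: [0.475, 0.0179, 0.0152]
tcp_rot: [-180.0, 0.0, -0.1]
ft_force: [-0.5, 0.6, 0.1]
finger_gap: 0.0855
```

Emit:
send_rows:
  series: [0.001,0,0,0,0.001,0,0,0,0,0,0,0]

```text
time: 24.95
position: [0.4755, 0.0179, 0.0148]
tcp_rot: [-180.0, 0.2, -0.1]
ft_force: [-5.2, -0.6, 4.1]
finger_gap: 0.0851
```

Emit:
send_rows:
  series: [0.001,0,0,0,0,0,0,0]

```text
time: 25.15
position: [0.4755, 0.0179, 0.0145]
tcp_rot: [-180.0, 0.4, -0.1]
ft_force: [-7.8, -1.1, 5.6]
finger_gap: 0.0851
```

The TCP stops at 0.4755 again, so the slat is flush. Retreating for the last check.

Emit:
send_rows:
  series: [-0.005,0,0,0,-0.02,0,0,0,-0.02,0,0,0,-0.02,0,0.02,0,0,-0.02,0.04,0,0,-0.04,0.04,0,0,-0.04,0.04,0,0,-0.04,0.03,0,0,-0.04,0,0,0,-0.04,0,0,0,0,0,0,0,0,0,0]

```text
time: 26.35
position: [0.4136, -0.1936, 0.1762]
tcp_rot: [180.0, -0.1, -0.2]
ft_force: [-0.6, 0.2, -0.8]
finger_gap: 0.0853
```

Run:
```python
from h import *
s=snap('scene','s11');crop('s11',200,140,360,260,5,'s11a');t=snap('top','t11');crop('t11',200,190,360,270,5,'t11a');print(get_state()['position'])
a=cv2.imread('pics/top0.png');b=cv2.imread('pics/t11.png');cv2.imwrite('pics/all.png',np.vstack([b[60:330],b[0:1]]))
```

```text
[ 0.41320397 -0.19197648  0.17561911]
```

View pics/t11a.png

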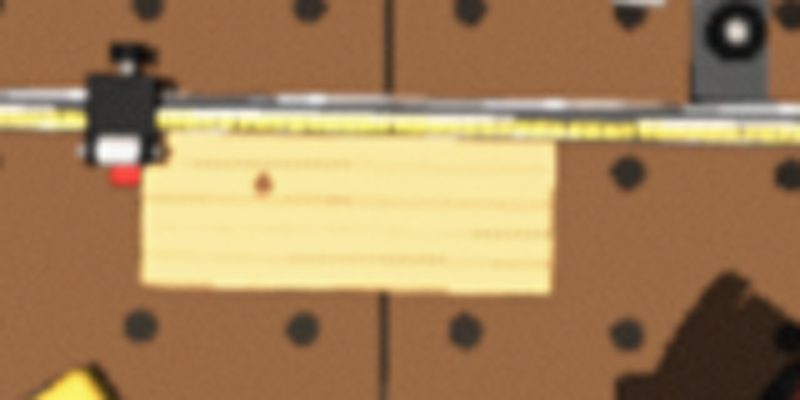

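View pics/t11.png

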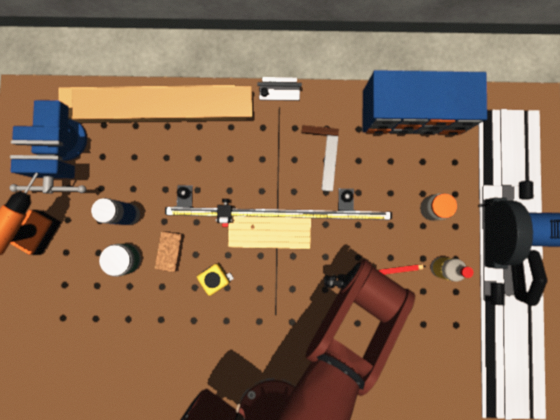

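View pics/s11a.png

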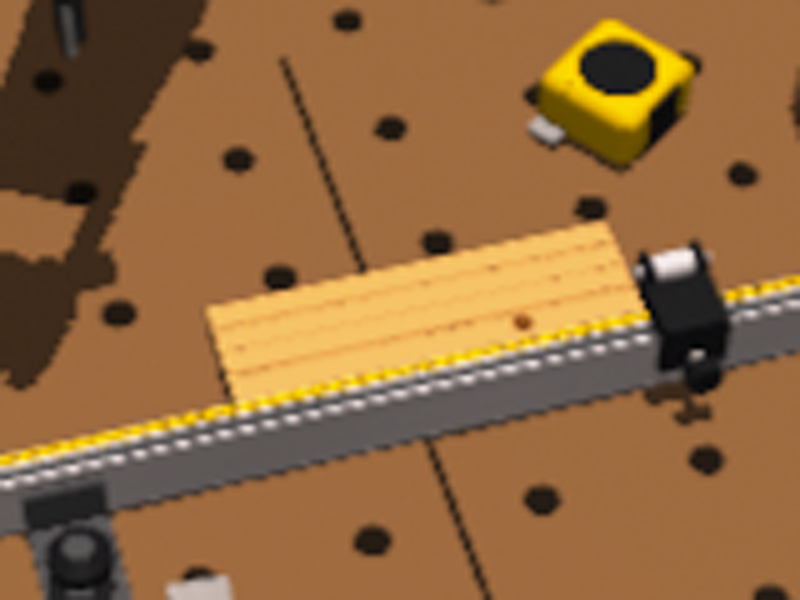

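The slat's left edge and the red block's right side both sit at crop x≈141, its long edge runs along the fence, and the bystanders are where they started. Handing in.

```bash
python3 -c "
from h import *
print(sign_off())"
```

```text
the job is handed in; nothing more can be done
None
```

The job is handed in at about 26 s of the 64 s allowed. The flip stop's arm hangs down in front of the fence, and the slat lies flush along the fence with its left end against the stop.

- **Moves:** I tipped the arm over from behind with the shut fingers. I then pushed the slat forward with the open fingers, left with the shut fingers, and forward once more to square it.
- **Contact:** The slat came up against the stop at about 8 N. Both pushes onto the fence ended at the same position (TCP x = 0.4755), at about 5 N and 8 N.
- **Last pictures:** The red block hangs in front of the fence and touches the slat's left end. The slat's outer edge runs parallel to the fence to within about 0.002 rad. The bystanders I could see are where they started, and the gripper is well clear.
- **Limits of the checks:** The 3 mm tolerances rest on those contact forces and on the pictures, where one pixel is about 3 mm. The fence hides the edge that lies against it. No check failed or disagreed.

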